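# Feel which totes are full and slide them to the back stop

## Robot

A 6-joint arm with a two-finger parallel gripper is mounted at the origin on the work surface. World frame = base frame: x ahead of the robot, y to its left, z up, the work surface at z = 0. Lengths are in m, angles in rad, forces in N, time in s.
With the tool pointing down it reaches from about 0.35 to 0.975 m from the base axis. Payload 4.9 kg.
Tool frame: the origin (TCP) lies at the very end of the fingers, on their centre line; the grasp point (between the pads) lies 19 mm behind it; z points along the fingers, y is the line along which they close (so a half turn about z gives the same grasp; the last joint's range is limited). The gripper opens to 85 mm and grips with 20 to 120 N. Pads are 22 mm wide; open, the fingers measure 114 mm over their backs; the gripper's body (76 mm by 85 mm) begins 54 mm behind the grasp point. The pads swing forward as they close: fully open they stand 13 mm farther back than shut.
Start: joints at [1.078, 0.053, 1.613, -0, 1.476, -0.119], TCP at [0.228, 0.582, 0.192] pointing down, gripper open.
Joint ranges: [-3.01, 3.01], [-1.01, 2.22], [0.06, 2.58], [-1.02, 4.17], [0.09, 2.62], [-3.14, 3.14]. Speed limits (rad/s): [2.57, 2.57, 3.14, 3.14, 3.14, 3.14].

## Interface

Orientations are given as a unit quaternion [w, x, y, z].
In Python, from plant import manip, vision, order gives the robot as it stands.
- The arm moves only by the tool play_rows, never from a script. Its argument "steps" is a list that holds one entry, the list of rows, each a list of 6 numbers: the shift along the tool's x, y, z in mm, then the turn, a rotation vector about the tool's x, y, z in degrees. A call has 1 to 12 rows; each row is the pose to reach, as a shift and turn from the pose commanded when the call began, along the tool's axes at that moment; what a row does not reach only later rows make up. A row lasts 1/12 s, in which the tool goes at most 41.7 mm and 7.16 degrees, less where a joint would pass 70% of its speed; a pose out of reach is approached as far as the arm can. A call with a gripper value outside its range is refused whole. "claw" is the gripper's target within -1 to 1 (fully open at 1, half-way at 0, shut at -1), set as the call begins (left out, the last holds). The fingers move at their own pace and stop on an object; the grip force is fixed at half the most. Time passes only in rows, so rows that repeat a pose let the fingers close. It gives the time, the measured TCP pose, the force, the opening and the grip force at its end, in the units of the state.
- manip.state(): the state, without advancing time (a new reading comes with each control period).
- vision.grab_frame(name): name is "scene" or "side" or "wrist"; returns (picture, depth): 384x512x3 uint8, blue, green, red; 384x512 float32, m along the optical axis (not along the pixel's ray), 0 where there is no reading.
- vision.camera_info(name): a dict with "K" (3x3 intrinsics, pixels), "k1" (the pictures are not rectified: a ray, as slopes to the right and down, at radius r is drawn at 1 + k1 r^2 times it, then the intrinsics apply), "eye" and "orientation" of the camera in the world; the wrist camera has in their place "T_tool_cam" (4x4, takes a point from camera to tool coordinates, whose origin is the TCP and whose axes are the flange's). Camera axes: x right, y down, z forward; pixel columns grow to the right and rows downward; lengths in m; the calibration is good to about 2 mm. A picture is of the moment at which its call begins: read the wrist's pose just before it. camera_info takes no time and is no camera call.
- order.job_done(): hands the job in; it is judged then, once.
The state is a dict: "time": time; "joint_pos": joint angles; "joint_vel": joint speeds; "joint_efforts": joint torques, N m; "tool_pos": TCP position; "tool_rot": TCP orientation; "contact_force": force on the tool from outside, world axes, zero at the start; "ft_torque": the same for the moment, N m; "gripper_width": opening from 0.0 (shut) to 1.0 (fully open); "grasp_force": force on a finger pad.
Only numpy, scipy, OpenCV 4.12 (cv2) and the standard library are available. Lean on these libraries where they do the work, as an engineer would, in place of code of your own. Each camera call takes 0.05 s, during which the arm holds its last target. There are 200 camera calls.

## Task

One or two of the three lidded totes are full of castings and the rest are nearly empty, but they look alike: feel each in turn, first the green, then the blue, then the orange one, by lifting one end of it a centimetre or so where it stands. Slide every full tote along the bench, never lifting it clear, straight back until its end sits flush against the red back stop, pushing and setting down gently, and leave the nearly empty ones standing where they were. Do not disturb the tools and castings lying about.

Things in the scene. Friction and masses are not known exactly. Their poses are not given: they have to be found in the camera images.
- tote_green: green lidded tote, a closed box 150 (its x) x 100 (y) x 70 mm high, a handle bar over the lid at each end; origin at the centre of its underside, x towards the back stop (within about 0.3 rad), z up. Full: 0.75 to 0.92 kg in all; near-empty: 0.27 to 0.34 kg; centre of mass within 7 mm of the middle
- tote_green_near (a point): middle of the green tote's handle bar at the robot's end: a round black sleeve 12 mm thick that swivels freely on its pin, along the tote's y, at x = -60 mm, 102 mm above the underside; 72 mm clear between its posts, 26 mm free below it. Lifting it tips the tote about the other end's bottom edge and takes 0.55 of its weight and some friction: 4 to 7 N if full, 1.3 to 2.6 N if near-empty
- tote_green_far (a point): middle of the green tote's like handle bar at the back-stop end, at x = +60 mm, 102 mm above the underside
- tote_green_face (a point): bottom middle of the green tote's end face that looks to the back stop (75 mm from the tote's origin)
- tote_blue: blue lidded tote, a closed box 150 (its x) x 100 (y) x 70 mm high, a handle bar over the lid at each end; origin at the centre of its underside, x towards the back stop (within about 0.3 rad), z up. Full: 0.75 to 0.92 kg in all; near-empty: 0.27 to 0.34 kg; centre of mass within 7 mm of the middle
- tote_blue_near (a point): middle of the blue tote's handle bar at the robot's end: a round black sleeve 12 mm thick that swivels freely on its pin, along the tote's y, at x = -60 mm, 102 mm above the underside; 72 mm clear between its posts, 26 mm free below it. Lifting it tips the tote about the other end's bottom edge and takes 0.55 of its weight and some friction: 4 to 7 N if full, 1.3 to 2.6 N if near-empty
- tote_blue_far (a point): middle of the blue tote's like handle bar at the back-stop end, at x = +60 mm, 102 mm above the underside
- tote_blue_face (a point): bottom middle of the blue tote's end face that looks to the back stop (75 mm from the tote's origin)
- tote_orange: orange lidded tote, a closed box 150 (its x) x 100 (y) x 70 mm high, a handle bar over the lid at each end; origin at the centre of its underside, x towards the back stop (within about 0.3 rad), z up. Full: 0.75 to 0.92 kg in all; near-empty: 0.27 to 0.34 kg; centre of mass within 7 mm of the middle
- tote_orange_near (a point): middle of the orange tote's handle bar at the robot's end: a round black sleeve 12 mm thick that swivels freely on its pin, along the tote's y, at x = -60 mm, 102 mm above the underside; 72 mm clear between its posts, 26 mm free below it. Lifting it tips the tote about the other end's bottom edge and takes 0.55 of its weight and some friction: 4 to 7 N if full, 1.3 to 2.6 N if near-empty
- tote_orange_far (a point): middle of the orange tote's like handle bar at the back-stop end, at x = +60 mm, 102 mm above the underside
- tote_orange_face (a point): bottom middle of the orange tote's end face that looks to the back stop (75 mm from the tote's origin)
- stop: back stop: fixed red steel bar 640 mm long (its y), 45 mm high, 12 mm thick, across the bench behind the totes; before it a flat yellow band 160 mm deep painted on the bench. Origin at the foot, mid-length, on the face that looks to the totes; x points from the totes into the bar. A tote that is home has its end face at x = 0 and its own x along the stop's x
- sheet: fixed steel sheet, 440 x 640 x 4 mm, lying on the bench under the totes and the stop; its top at z = 4 mm carries the totes and castings, which slide on it with friction; origin under its centre. Each tote's straight way to the stop is free, with loose castings lying beside it
- casting_a: loose aluminium casting, 84 x 28 x 28 mm, lying along x between two totes' lanes; origin under its centre
- casting_b: a second such casting, between the other two lanes
- casting_c: a third such casting, to the left
- hammer: hammer lying on the bench at the right, about 300 mm long; bystander
- wrench: wrench lying on the bench at the left; bystander
- spray_can: red can, 60 mm across, 160 mm tall, at the right rear; bystander
- pin_cup: steel cup, 76 mm across, 80 mm tall, at the left rear; bystander
There are look-alikes about, which are no part of the job. There is more than one size of the tote_orange; the job needs the larger.

How it is judged:
On the way, in this order (a step that is already met when the one before it is completed fails the run):
1. the green tote is tipped at least 2 degrees (one end lifted some 5 mm), within 30 mm of where it stood, for 0.3 s (angle between tote_green's own z axis and vertical above 0.035 rad and distance of tote_green from where it was at the start of the episode below 0.03 m), for 0.3 s.
2. the blue tote is tipped at least 2 degrees (one end lifted some 5 mm), within 30 mm of where it stood, for 0.3 s (angle between tote_blue's own z axis and vertical above 0.035 rad and distance of tote_blue from where it was at the start of the episode below 0.03 m), for 0.3 s.
3. the orange tote is tipped at least 2 degrees (one end lifted some 5 mm), within 30 mm of where it stood, for 0.3 s (angle between tote_orange's own z axis and vertical above 0.035 rad and distance of tote_orange from where it was at the start of the episode below 0.03 m), for 0.3 s.
At the end, for the whole second after the job is handed in: Full totes (over 5 N on the bench): end face within 6 mm of the stop, square within 4 degrees, within 270 mm of its middle. Near-empty ones: within 30 mm of their start. All flat on the bench and at rest (((contact force between tote_green and sheet above 5 N and x of tote_green_face in the frame of stop between -0.006 and 0.004 m and y of tote_green_face in the frame of stop between -0.27 and 0.27 m and angle between the x axis of tote_green and the x axis of stop, either way round below 0.07 rad) or (contact force between tote_green and sheet between 1 and 4.8 N and distance of tote_green from where it was at the start of the episode below 0.03 m)) and angle between each of tote_green, tote_blue, tote_orange's own z axis and vertical below 0.02 rad and linear speed of each of tote_green, tote_blue, tote_orange below 0.01 m/s and ((contact force between tote_blue and sheet above 5 N and x of tote_blue_face in the frame of stop between -0.006 and 0.004 m and y of tote_blue_face in the frame of stop between -0.27 and 0.27 m and angle between the x axis of tote_blue and the x axis of stop, either way round below 0.07 rad) or (contact force between tote_blue and sheet between 1 and 4.8 N and distance of tote_blue from where it was at the start of the episode below 0.03 m)) and ((contact force between tote_orange and sheet above 5 N and x of tote_orange_face in the frame of stop between -0.006 and 0.004 m and y of tote_orange_face in the frame of stop between -0.27 and 0.27 m and angle between the x axis of tote_orange and the x axis of stop, either way round below 0.07 rad) or (contact force between tote_orange and sheet between 1 and 4.8 N and distance of tote_orange from where it was at the start of the episode below 0.03 m))); the robot touches nothing.
It fails at once if a tote is tipped more than 11 degrees (angle between any of tote_green, tote_blue, tote_orange's own z axis and vertical above 0.2 rad).
It fails at once if a tote is lifted clear of the bench (both ends more than 10 mm up) (height (world z) of each of tote_green_near, tote_green_far above 0.116 m or height (world z) of each of tote_blue_near, tote_blue_far above 0.116 m or height (world z) of each of tote_orange_near, tote_orange_far above 0.116 m).
It fails at once if a tote is rammed against the back stop with more than 25 N (contact force between any of tote_green, tote_blue, tote_orange and stop above 25 N).
It fails at once if a tote is banged or pressed on the bench with more than 60 N (contact force between any of tote_green, tote_blue, tote_orange and sheet above 60 N).
It fails at once if a tool, can, cup or casting lying about is moved more than 30 mm (distance of any of casting_a, casting_b, casting_c, hammer, wrench, spray_can, pin_cup from where it was at the start of the episode above 0.03 m).
It also fails if it takes over 72 s, if anything falls off the work surface, if the arm or the gripper's body presses on something with over 40 N, if the wrist force passes 120 N, or if a joint passes its speed limit or range.

## Working session

There is one attempt and no reset: what is moved stays moved. The work goes in short steps, Python scripts to look and compute and a tool call to move; the robot and the scene stay as the last step left them, time stands still between calls to the robot, and variables do not carry over. Pictures are saved under pics/ and viewed, at most 10 in all, crops included, and the job is handed in when it is done.

Besides the shell and the picture viewer there is one more tool, called after "Request:" in YAML: its name, and indented under it one key for each argument. play_rows: Moves the arm, as the interface text tells. Its arguments: {"type":"object","properties":{"steps":{"type":"array"},"claw":{"type":"number"}},"required":["steps"]}

```bash
mkdir -p pics; cat > h.py <<'E'
import numpy as np,cv2
from scipy.spatial.transform import Rotation as R
from plant import manip,vision,order
def q2R(q): return R.from_quat([q[1],q[2],q[3],q[0]]).as_matrix()
def grab(n):
    s=manip.state(); im,d=vision.grab_frame(n); c=vision.camera_info(n)
    if n=="wrist":
        T=np.eye(4);T[:3,:3]=q2R(s["tool_rot"]);T[:3,3]=s["tool_pos"]
        T=T@np.array(c["T_tool_cam"])
    else:
        T=np.eye(4);o=np.array(c["orientation"]);T[:3,:3]=o if o.shape==(3,3) else q2R(o);T[:3,3]=c["eye"]
    return im,d,c,T
def cloud(d,c,T):
    h,w=d.shape;K=np.array(c["K"],float);u,v=np.meshgrid(np.arange(w),np.arange(h))
    x=(u-K[0,2])/K[0,0];y=(v-K[1,2])/K[1,1];a,b=x.copy(),y.copy()
    for _ in range(8):
        f=1+c["k1"]*(a*a+b*b);a,b=x/f,y/f
    P=np.stack([a*d,b*d,d],-1)@T[:3,:3].T+T[:3,3]
    P[d<=0]=np.nan
    return P
E
python3 - <<'E'
from h import *
for n in ["scene","side"]:
    im,d,c,T=grab(n);P=cloud(d,c,T);np.savez(n,im=im,P=P)
    print(n,T.round(3).tolist())
    cv2.imwrite(f"pics/{n}.png",im)
a=np.hstack([cv2.imread(f"pics/{n}.png") for n in["scene","side"]])
print({k:np.round(v,3).tolist() for k,v in manip.state().items()})
E
```

```text
scene [[-0.31, 0.68, -0.665, 1.338], [0.95, 0.209, -0.23, 0.324], [-0.017, -0.703, -0.711, 0.961], [0.0, 0.0, 0.0, 1.0]]
side [[0.667, -0.557, 0.494, -0.183], [-0.745, -0.488, 0.456, -0.631], [-0.014, -0.672, -0.74, 1.158], [0.0, 0.0, 0.0, 1.0]]
{'time': 0.1, 'joint_pos': [1.078, 0.053, 1.614, -0.0, 1.476, -0.119], 'joint_vel': [-0.0, -0.004, -0.004, -0.001, -0.002, 0.0], 'joint_efforts': [0.0, -39.491, -37.136, -0.0, 0.004, -0.0], 'tool_pos': [0.228, 0.581, 0.191], 'tool_rot': [-0.0, 0.186, 0.983, -0.001], 'contact_force': [-0.592, -0.526, 0.385], 'ft_torque': [-0.04, -0.01, -0.009], 'grasp_force': 0.0, 'gripper_width': 1.001}
```

View pics/scene.png

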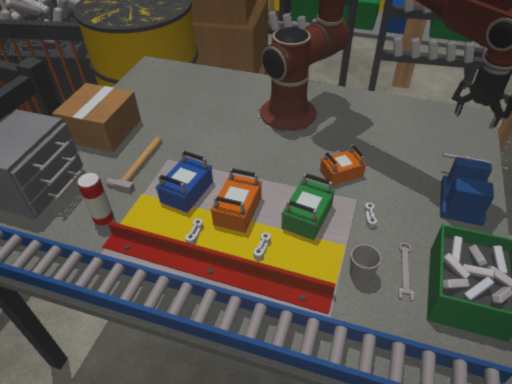

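View pics/side.png

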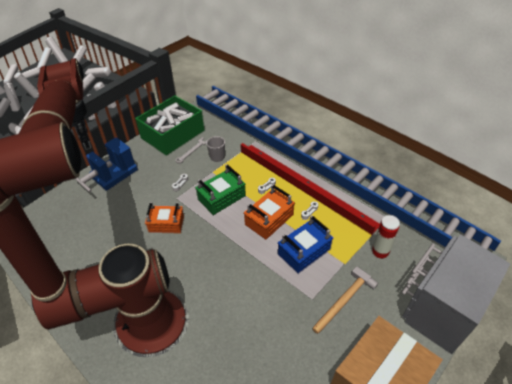

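The scene shows the green tote at (308,208), the blue at (186,184), and two orange ones: the one on the sheet between green and blue at (238,202), and a small one off the sheet at (342,165). The large one on the sheet fits; I confirm that by measured size and a crop.

```bash
cat > m.py <<'E'
from h import *
rng={"green":(50,75),"blue":(105,128),"orange":(5,17)}
def lid(im,P,col,z=(0.06,0.082)):
    H=cv2.cvtColor(im,cv2.COLOR_BGR2HSV);lo,hi=rng[col]
    m=(H[...,0]>=lo)&(H[...,0]<=hi)&(H[...,1]>110)&(H[...,2]>40)
    m&=(P[...,2]>z[0])&(P[...,2]<z[1])&(P[...,0]>.3)&(P[...,0]<.95)&(abs(P[...,1])<.42)
    n,l,st,ce=cv2.connectedComponentsWithStats(m.astype(np.uint8))
    out=[]
    for i in range(1,n):
        if st[i,4]<40: continue
        p=P[l==i]; r=cv2.minAreaRect(p[:,:2].astype(np.float32)*1000)
        (cx,cy),(w,h),a=r
        if w<h: w,h,a=h,w,a+90
        a=(a+90)%180-90
        out.append((ce[i].round().tolist(),round(cx),round(cy),round(w),round(h),round(a,1),round(np.median(p[:,2])*1000),st[i,4]))
    return out
E
python3 - <<'E'
from m import *
for n in["scene","side"]:
    f=np.load(n+".npz");im,P=f["im"],f["P"]
    for c in rng: print(n,c,*lid(im,P,c),sep="\n  ")
    H=cv2.cvtColor(im,cv2.COLOR_BGR2HSV)
    red=((H[...,0]<4)|(H[...,0]>174))&(H[...,1]>150)
    t=red&(abs(P[...,2]-.049)<.006)&(P[...,0]>.5);p=P[t][:,:2].astype(np.float32)
    print("stop top",cv2.minAreaRect(p*1000),t.sum())
    y=(H[...,0]>20)&(H[...,0]<35)&(H[...,1]>150)&(abs(P[...,2]-.004)<.01)&(P[...,0]>.4)
    print("band",cv2.minAreaRect(P[y][:,:2].astype(np.float32)*1000),np.median(P[y][:,2]))
f=np.load("scene.npz");P=f["P"]
for u,v in[(195,230),(262,245),(371,214),(238,202),(342,165)]: print(u,v,P[v,u].round(3))
c=f["im"][130:280,150:390];cv2.imwrite("pics/crop.png",cv2.resize(c,None,fx=3,fy=3,interpolation=cv2.INTER_CUBIC))
E
```

```text
scene
  green
  ([310.0, 203.0], 497, 191, 153, 101, -8.3, 76, np.int32(859))
scene
  blue
  ([185.0, 179.0], 506, -192, 154, 105, -9.5, 75, np.int32(847))
  ([218.0, 289.0], 835, 0, 840, 15, -90.0, 66, np.int32(1549))
  ([203.0, 326.0], 935, 0, 840, 15, -89.9, 66, np.int32(2149))
scene
  orange
  ([237.0, 197.0], 533, -13, 155, 103, -0.3, 75, np.int32(976))
stop top ((726.680908203125, -9.367767333984375), (636.9972534179688, 15.701939582824707), 88.61036682128906) 354
band ((624.5982666015625, -6.065704345703125), (640.0133056640625, 134.39088439941406), 88.81393432617188) 0.00630815721059913
side
  green
  ([221.0, 188.0], 491, 191, 151, 105, -9.5, 74, np.int32(584))
side
  blue
  ([305.0, 135.0], 932, 163, 491, 18, 89.7, 65, np.int32(215))
  ([332.0, 170.0], 831, -1, 837, 25, 90.0, 65, np.int32(577))
  ([392.0, 181.0], 932, -253, 331, 19, -89.6, 65, np.int32(193))
  ([306.0, 242.0], 500, -192, 154, 104, -9.8, 74, np.int32(833))
side
  orange
  ([270.0, 209.0], 530, -12, 155, 107, -0.7, 74, np.int32(751))
stop top ((723.8289794921875, -7.633392333984375), (636.7001342773438, 19.378477096557617), 88.84955596923828) 565
band ((639.5818481445312, -2.19549560546875), (640.8072509765625, 164.85865783691406), 89.13946533203125) 0.004874016391416491
195 230 [ 0.649 -0.098  0.019]
262 245 [0.649 0.101 0.027]
371 214 [0.45  0.367 0.028]
238 202 [0.592 0.015 0.112]
342 165 [0.301 0.252 0.06 ]
```

View pics/crop.png

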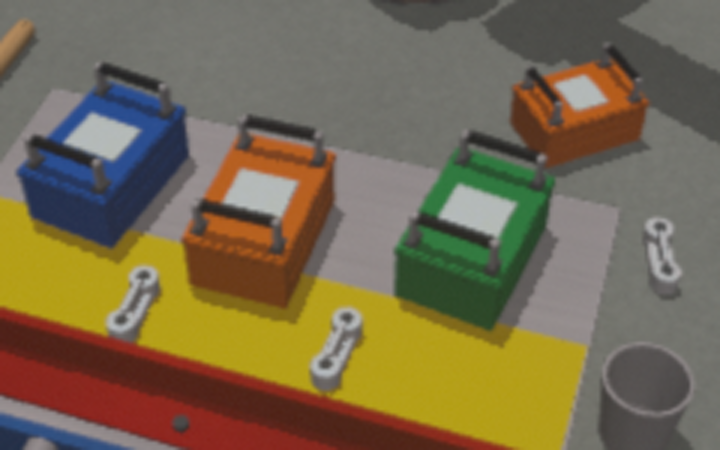

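The crop shows the larger orange tote on the sheet at crop (260,210), measuring 155x103 mm, and the small look-alike at (580,105) off the sheet. The stop face is near x=0.7195 with yaw about -1.2°. I'm moving above the green tote's near bar.

Request:
play_rows:
  steps:
    - [[-332,-279,-20,0,0,78],[-332,-279,-20,0,0,78],[-332,-279,-20,0,0,78],[-332,-279,-20,0,0,78],[-332,-279,-20,0,0,78],[-332,-279,-20,0,0,78],[-332,-279,-20,0,0,78],[-332,-279,-20,0,0,78],[-332,-279,-20,0,0,78],[-332,-279,-20,0,0,78],[-332,-279,-20,0,0,78],[-332,-279,-20,0,0,78]]
  claw: 0.3

```text
time: 1.1
tool_pos: [0.4368, 0.1977, 0.2118]
tool_rot: [0.0, 0.765, 0.644, -0.0]
contact_force: [-0.0, 0.3, 0.1]
gripper_width: 0.646
grasp_force: 0.0
```

```bash
cat > w.py <<'E'
from m import *
def go(x,y,z,yaw):
    "shift in tool axes to TCP x,y,z (mm) with tool y axis at azimuth yaw deg (mod 180)"
    s=manip.state();Rm=q2R(s["tool_rot"]);d=Rm.T@(np.array([x,y,z])-np.array(s["tool_pos"])*1000)
    a=np.degrees(np.arctan2(Rm[1,1],Rm[0,1]));t=-((yaw-a+90)%180-90)
    print("go",(x,y,z,yaw),"->",d.round(1),"turn z",round(t,1))
def look(tag):
    s=manip.state();im,d,c,T=grab("wrist");P=cloud(d,c,T);cv2.imwrite(f"pics/{tag}.png",im);np.savez(tag,im=im,P=P)
    print("t",s["time"],"pos",np.round(s["tool_pos"],4),"F",np.round(s["contact_force"],2))
    # dark sleeves: z 0.098..0.116
    H=cv2.cvtColor(im,cv2.COLOR_BGR2HSV)
    m=(P[...,2]>.1)&(P[...,2]<.122)&(H[...,2]<90)
    n,l,st,ce=cv2.connectedComponentsWithStats(m.astype(np.uint8))
    for i in range(1,n):
        if st[i,4]<100: continue
        p=P[l==i];r=cv2.minAreaRect(p[:,:2].astype(np.float32)*1000);print(" bar",ce[i].round(),np.round(r[0],1),np.round(r[1],1),round(r[2],1),"ztop",np.percentile(p[:,2],90).round(4))
    for col in rng: print(" ",col,*lid(im,P,col))
    return im,P
E
python3 - <<'E'
from w import *
look("w1")
E
```

```text
t 1.1 pos [0.4368 0.1977 0.2118] F [-0.05  0.28  0.08]
 bar [375. 175.] [553.4 183.6] [82.4 10.7] 81.7 ztop 0.1128
 bar [255. 178.] [435.6 201.1] [69.9 12. ] 81.2 ztop 0.1128
 bar [314. 331.] [472.2   6.9] [35.3 11. ] 88.2 ztop 0.1126
 bar [  5. 354.] [60.6 25.3] [ 5.5 27.7] 21.0 ztop 0.1179
  green ([310.0, 165.0], 494, 193, 151, 102, -8.9, 74, np.int32(7770))
  blue ([384.0, 381.0], 569, -149, 35, 4, -6.7, 66, np.int32(120))
  orange ([389.0, 280.0], 577, 29, 60, 24, -0.5, 73, np.int32(620)) ([306.0, 309.0], 472, 5, 74, 33, 89.7, 74, np.int32(719))
```

View pics/w1.png

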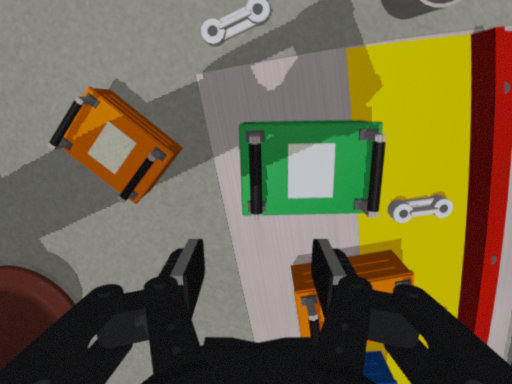

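The wrist view shows the green tote's near bar at (255,178) and its far bar at (375,175). Bar heights and spacing agree with the description. Descending.

Request:
play_rows:
  steps:
    - [[3,-2,30,0,0,-1],[3,-2,60,0,0,-1],[3,-2,85,0,0,-1],[3,-2,105,0,0,-1],[3,-2,118,0,0,-1],[3,-2,124,0,0,-1],[3,-2,124,0,0,-1]]

```text
time: 1.73
tool_pos: [0.4319, 0.2047, 0.0858]
tool_rot: [-0.001, 0.756, 0.654, -0.002]
contact_force: [-1.2, 0.1, 0.2]
gripper_width: 0.649
grasp_force: 0.0
```

Request:
play_rows:
  steps:
    - [[0,0,0,0,0,0],[0,0,0,0,0,0],[0,0,0,0,0,0],[0,0,0,0,0,0],[0,0,0,0,0,0],[0,0,0,0,0,0]]
  claw: -1

```text
time: 2.23
tool_pos: [0.4342, 0.2042, 0.0884]
tool_rot: [0.0, 0.757, 0.653, 0.0]
contact_force: [0.6, -0.1, -0.1]
gripper_width: 0.003
grasp_force: 0.0
```

```bash
python3 - <<'E'
from w import *
look("w2")
im,d,c,T=grab("side");P=cloud(d,c,T)
cv2.imwrite("pics/w2b.png",np.hstack([cv2.resize(cv2.imread("pics/w2.png"),(400,300)),cv2.resize(im[120:240,140:300],(400,300),interpolation=cv2.INTER_CUBIC)]))
E
```

```text
t 2.2333 pos [0.4342 0.2042 0.0884] F [ 0.6  -0.09 -0.06]
 bar [452. 235.] [552.9 183.1] [83.3 12.5] 80.1 ztop 0.1126
 bar [260. 208.] [438.5 220.1] [31.3 12. ] 80.9 ztop 0.1127
  green ([352.0, 204.0], 495, 193, 153, 103, -8.8, 74, np.int32(17526))
  blue
  orange
```

View pics/w2b.png

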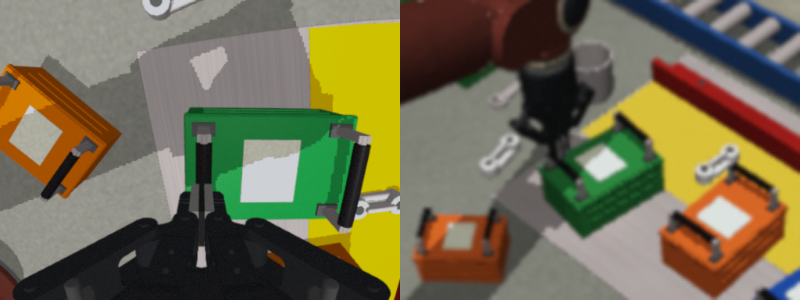

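The wrist frame shows the fingers right over the bar, at about (260,260) in full pixels. I need a closer crop to tell whether they hold it.

```bash
python3 - <<'E'
from h import *
im=cv2.imread("pics/w2.png")[170:370,180:340]
cv2.imwrite("pics/w2c.png",cv2.convertScaleAbs(cv2.resize(im,None,fx=3,fy=3,interpolation=cv2.INTER_CUBIC),alpha=1.6,beta=20))
f=np.load("w2.npz");P=f["P"]
for v in range(200,350,8): print(v,[(np.round(P[v,u]*1000).tolist()) for u in(248,257,266)])
E
```

```text
200 [[430.0, 216.0, 75.0], [438.0, 227.0, 113.0], [443.0, 226.0, 112.0]]
208 [[429.0, 210.0, 75.0], [437.0, 223.0, 113.0], [442.0, 221.0, 111.0]]
216 [[428.0, 204.0, 75.0], [436.0, 218.0, 112.0], [441.0, 217.0, 111.0]]
224 [[427.0, 198.0, 74.0], [436.0, 213.0, 112.0], [441.0, 212.0, 111.0]]
232 [[426.0, 192.0, 74.0], [435.0, 208.0, 111.0], [440.0, 207.0, 111.0]]
240 [[432.0, 216.0, 138.0], [436.0, 215.0, 138.0], [440.0, 215.0, 139.0]]
248 [[432.0, 216.0, 146.0], [436.0, 215.0, 147.0], [440.0, 215.0, 148.0]]
256 [[432.0, 216.0, 154.0], [436.0, 215.0, 155.0], [440.0, 214.0, 154.0]]
264 [[432.0, 216.0, 161.0], [436.0, 215.0, 160.0], [440.0, 215.0, 161.0]]
272 [[432.0, 215.0, 166.0], [436.0, 214.0, 166.0], [439.0, 214.0, 166.0]]
280 [[433.0, 217.0, 174.0], [435.0, 210.0, 165.0], [439.0, 215.0, 174.0]]
288 [[433.0, 217.0, 180.0], [435.0, 207.0, 165.0], [439.0, 215.0, 179.0]]
296 [[433.0, 217.0, 184.0], [434.0, 203.0, 166.0], [439.0, 215.0, 183.0]]
304 [[433.0, 214.0, 186.0], [434.0, 199.0, 166.0], [439.0, 212.0, 183.0]]
312 [[431.0, 205.0, 177.0], [433.0, 195.0, 166.0], [438.0, 203.0, 176.0]]
320 [[430.0, 201.0, 177.0], [412.0, 57.0, 4.0], [437.0, 199.0, 177.0]]
328 [[430.0, 197.0, 177.0], [411.0, 47.0, 4.0], [437.0, 196.0, 178.0]]
336 [[430.0, 197.0, 181.0], [409.0, 37.0, 5.0], [437.0, 196.0, 182.0]]
344 [[433.0, 214.0, 204.0], [436.0, 215.0, 204.0], [438.0, 213.0, 203.0]]
```

View pics/w2c.png

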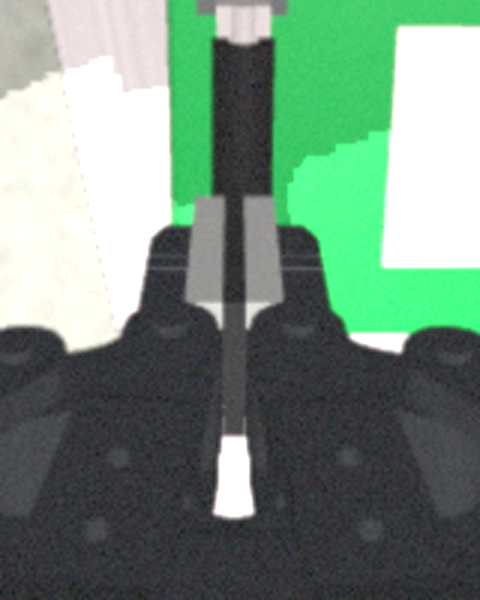

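The crop shows shut pads standing above the bar (pad ends at crop y≈195, with the bar running unclasped under them). I'll check the real finger-tip height against the TCP using both cameras.

```bash
python3 - <<'E'
from h import *
s=manip.state();Rm=q2R(s["tool_rot"]);t=np.array(s["tool_pos"])
print(t,np.array(vision.camera_info("wrist")["T_tool_cam"]).round(3).tolist(), s["joint_pos"])
for n in("scene","side"):
    im,d,c,T=grab(n);P=cloud(d,c,T);L=(P-t)@Rm
    m=(abs(L[...,0])<.03)&(abs(L[...,1])<.06)&(P[...,2]>.118)
    q=L[m]; print(n,m.sum(),"tool-z max",np.percentile(q[:,2],[50,95,100]).round(4))
    for a in range(-70,20,6):
        k=(q[:,2]*1000>=a)&(q[:,2]*1000<a+6)
        if k.sum(): print(a,k.sum(),(q[k].min(0)*1000).round(),(q[k].max(0)*1000).round())
P=np.load("w2.npz")["P"];L=(P-t)@Rm
m=(abs(L[...,0])<.03)&(abs(L[...,1])<.04)&(P[...,2]>.118);print("wrist",(L[m].max(0)*1000).round(),m.sum())
E
```

```text
[0.43408206 0.20412266 0.08814335] [[-0.001, -0.956, -0.292, 0.075], [1.0, -0.001, -0.0, 0.0], [0.0, -0.292, 0.956, -0.183], [0.0, 0.0, 0.0, 1.0]] [ 2.84254650e-01 -2.17171556e-01  2.04454257e+00 -1.12433578e-05
  1.31380167e+00  4.31237722e-01]
scene 2456 tool-z max [-0.277  -0.1099 -0.0414]
-70 16 [ -9.  -5. -70.] [  9.  15. -64.]
-64 13 [-13.  -4. -63.] [ 10.  14. -58.]
-58 16 [-13.   1. -58.] [  9.  14. -52.]
-52 9 [ -8.   0. -51.] [  9.  11. -48.]
-46 4 [-12.   5. -46.] [  7.   8. -41.]
side 1138 tool-z max [-0.1956 -0.0793 -0.0399]
-70 9 [-11. -15. -69.] [  5.   4. -64.]
-64 16 [-11. -16. -64.] [  4.  15. -58.]
-58 11 [-11. -15. -58.] [  6.  11. -52.]
-52 6 [-10. -14. -51.] [ -3.   3. -48.]
-46 3 [ -8.  -5. -46.] [ -2.  12. -43.]
-40 1 [ -3.  -6. -40.] [ -3.  -6. -40.]
wrist [ 21.  40. -43.] 28460
```

All three cameras agree: the actual finger tips end about 42 mm short of the stated TCP, so the fingers shut above the bar and touched nothing. I'll go by the measured tip: open, then go 38 mm lower.

Request:
play_rows:
  steps:
    - [[-3,2,0,0,0,0],[-3,2,0,0,0,0],[-3,2,0,0,0,0],[-3,2,0,0,0,0],[-3,2,8,0,0,0],[-3,2,16,0,0,0],[-3,2,24,0,0,0],[-3,2,31,0,0,0],[-3,2,36,0,0,0],[-3,2,38,0,0,0],[-3,2,38,0,0,0]]
  claw: 0.3

```text
time: 3.35
tool_pos: [0.4348, 0.2007, 0.0489]
tool_rot: [-0.0, 0.757, 0.653, -0.001]
contact_force: [-0.2, 1.2, 0.2]
gripper_width: 0.649
grasp_force: 0.0
```

Request:
play_rows:
  steps:
    - [[0,0,0,0,0,0],[0,0,0,0,0,0],[0,0,0,0,0,0],[0,0,0,0,0,0],[0,0,0,0,0,0],[0,0,0,0,0,0]]
  claw: -1

```text
time: 3.85
tool_pos: [0.4358, 0.201, 0.0504]
tool_rot: [0.0, 0.757, 0.653, 0.0]
contact_force: [-0.4, -0.6, 0.9]
gripper_width: 0.117
grasp_force: 58.5
```

Gripped (width 0.117, 58 N). Tipping along the arc about the far bottom edge.

Request:
play_rows:
  steps:
    - [[0,1.5,-2,0,0,0],[0,3,-4,0,0,0],[0,4.5,-6,0,0,0],[0,6,-8,0,0,0],[0,7,-9.5,0,0,0],[0,7,-9.5,0,0,0],[0,7,-9.5,0,0,0],[0,7,-9.5,0,0,0],[0,7,-9.5,0,0,0],[0,7,-9.5,0,0,0],[0,7,-9.5,0,0,0],[0,7,-9.5,0,0,0]]

```text
time: 4.85
tool_pos: [0.4423, 0.1999, 0.0593]
tool_rot: [-0.0, 0.757, 0.653, -0.0]
contact_force: [0.7, 0.8, -2.4]
gripper_width: 0.116
grasp_force: 58.4
```

Request:
play_rows:
  steps:
    - [[0,0,0,0,0,0],[0,0,0,0,0,0]]

```text
time: 5.02
tool_pos: [0.4423, 0.1998, 0.0594]
tool_rot: [-0.0, 0.757, 0.653, -0.0]
contact_force: [0.4, 0.1, -1.9]
gripper_width: 0.117
grasp_force: 58.4
```

Request:
play_rows:
  steps:
    - [[0,0,0,0,0,0],[0,0,0,0,0,0]]

```text
time: 5.18
tool_pos: [0.4424, 0.1999, 0.0594]
tool_rot: [0.0, 0.757, 0.653, -0.0]
contact_force: [0.0, -0.0, -2.4]
gripper_width: 0.119
grasp_force: 58.4
```

Request:
play_rows:
  steps:
    - [[0,0,0,0,0,0],[0,0,0,0,0,0]]

```text
time: 5.35
tool_pos: [0.4424, 0.1999, 0.0594]
tool_rot: [-0.0, 0.757, 0.653, -0.0]
contact_force: [1.0, 0.5, -1.7]
gripper_width: 0.119
grasp_force: 58.4
```

```bash
python3 - <<'E'
from w import *
fs=[]
for _ in range(4): look("w3") if _==0 else vision.grab_frame("wrist"); fs.append(manip.state()["contact_force"])
print(np.round(fs,2).tolist())
E
```

```text
t 5.35 pos [0.4424 0.1999 0.0594] F [ 0.96  0.48 -1.68]
 bar [257. 179.] [448.5 240.9] [10.5  2.5] 3.3 ztop 0.1148
 bar [483. 254.] [560.  181.3] [80.1 12.4] 81.6 ztop 0.1134
 bar [258. 260.] [441.1 200.7] [69.5 35.1] 63.9 ztop 0.1215
  green ([391.0, 207.0], 500, 191, 150, 103, -8.7, 77, np.int32(15834))
  blue
  orange
[[0.41, -0.15, -1.63], [-0.26, -0.32, -2.04], [-0.09, -0.64, -2.54], [0.58, -0.48, -1.74]]
```

Mean about -2.0 N, so green is nearly empty. The far bar shifted as expected for a 3.9° tip. Setting it back, releasing and rising.

Request:
play_rows:
  steps:
    - [[0,-1.5,2,0,0,0],[0,-3,4,0,0,0],[0,-4.5,6,0,0,0],[0,-6,8,0,0,0],[0,-6.8,9.2,0,0,0],[0,-7,9.5,0,0,0],[0,-7,9.5,0,0,0]]

```text
time: 6.13
tool_pos: [0.4355, 0.2009, 0.0504]
tool_rot: [0.0, 0.757, 0.653, -0.0]
contact_force: [-3.7, -0.9, 4.1]
gripper_width: 0.119
grasp_force: 59.1
```

Request:
play_rows:
  steps:
    - [[0,0,0,0,0,0],[0,0,0,0,0,0],[0,0,0,0,0,0],[0,0,0,0,0,0],[0,0,0,0,0,0],[0,0,-10,0,0,0],[0,0,-30,0,0,0],[0,0,-60,0,0,0],[0,0,-95,0,0,0],[0,0,-130,0,0,0],[0,0,-150,0,0,0],[0,0,-150,0,0,0]]
  claw: 0.3

```text
time: 7.13
tool_pos: [0.4388, 0.2019, 0.2075]
tool_rot: [0.003, 0.757, 0.653, 0.005]
contact_force: [0.7, -0.2, -0.3]
gripper_width: 0.649
grasp_force: 0.0
```

```bash
python3 - <<'E'
from w import *
look("w4")
go(444,-182,205,-9.6)
E
```

```text
t 7.1333 pos [0.4388 0.2019 0.2075] F [ 0.74 -0.2  -0.28]
 bar [373. 185.] [553.1 183. ] [83.5 10.2] 81.0 ztop 0.1128
 bar [253. 184.] [435.6 200.8] [70.5 11.6] 81.6 ztop 0.1127
 bar [309. 333.] [472.4  11. ] [10.8 27.2] 0.1 ztop 0.1123
  green ([307.0, 172.0], 494, 193, 151, 101, -8.7, 74, np.int32(7831))
  blue
  orange ([388.0, 284.0], 584, 35, 45, 12, -2.0, 71, np.int32(301)) ([306.0, 313.0], 476, 3, 78, 41, 89.4, 74, np.int32(966)) ([373.0, 345.0], 561, -56, 27, 17, -31.1, 74, np.int32(125))
go (444, -182, 205, -9.6) -> [-378.4   62.6   -1.4] turn z 1.2
```

Request:
play_rows:
  steps:
    - [[-60,10,0,0,0,0],[-120,20,0,0,0,0],[-180,30,0,0,0,1],[-240,40,0,0,0,1],[-300,50,0,0,0,1],[-350,58,0,0,0,1],[-378,62,0,0,0,1],[-378,62,0,0,0,1],[-378,62,0,0,0,1],[-378,62,0,0,0,1],[-378,62,0,0,0,1],[-378,62,0,0,0,1]]

```text
time: 8.18
tool_pos: [0.4408, -0.1815, 0.1987]
tool_rot: [-0.001, 0.763, 0.646, -0.0]
contact_force: [-0.4, 0.7, -0.1]
gripper_width: 0.65
grasp_force: 0.0
```

```bash
python3 - <<'E'
from w import *
look("w5")
E
```

```text
t 8.1833 pos [ 0.4408 -0.1815  0.1987] F [-0.44  0.67 -0.15]
 bar [266.  13.] [472.4 -36.6] [21.  11.1] 89.1 ztop 0.1132
 bar [406.   6.] [590.1 -48.7] [11.9 10.8] 75.4 ztop 0.1125
 bar [387. 183.] [ 563.1 -198.7] [82.1 11.5] 81.5 ztop 0.1128
 bar [262. 184.] [ 445.4 -181.2] [70.2 10.9] 81.1 ztop 0.1128
 bar [481. 311.] [ 667.1 -362.8] [49.5 15.1] 22.4 ztop 0.1214
  green
  blue ([318.0, 171.0], 504, -190, 152, 103, -8.6, 74, np.int32(8474))
  orange ([340.0, 25.0], 531, -39, 151, 51, -0.5, 74, np.int32(3369))
```

Request:
play_rows:
  steps:
    - [[1.4,3.7,30,0,0,-0.8],[1.4,3.7,60,0,0,-0.8],[1.4,3.7,85,0,0,-0.8],[1.4,3.7,105,0,0,-0.8],[1.4,3.7,122,0,0,-0.8],[1.4,3.7,134,0,0,-0.8],[1.4,3.7,142,0,0,-0.8],[1.4,3.7,148,0,0,-0.8],[1.4,3.7,150,0,0,-0.8],[1.4,3.7,150,0,0,-0.8],[1.4,3.7,150,0,0,-0.8]]

```text
time: 9.15
tool_pos: [0.446, -0.1816, 0.0509]
tool_rot: [0.001, 0.758, 0.652, 0.0]
contact_force: [-0.0, -0.2, 0.4]
gripper_width: 0.647
grasp_force: 0.0
```

Request:
play_rows:
  steps:
    - [[0,0,0,0,0,0],[0,0,0,0,0,0],[0,0,0,0,0,0],[0,0,0,0,0,0],[0,0,0,0,0,0],[0,0,0,0,0,0]]
  claw: -1

```text
time: 9.65
tool_pos: [0.4454, -0.1816, 0.0505]
tool_rot: [0.0, 0.758, 0.652, -0.0]
contact_force: [-1.7, 0.7, 3.7]
gripper_width: 0.115
grasp_force: 58.6
```

Request:
play_rows:
  steps:
    - [[0,1.5,-2,0,0,0],[0,3,-4,0,0,0],[0,4.5,-6,0,0,0],[0,6,-8,0,0,0],[0,7,-9.5,0,0,0],[0,7,-9.5,0,0,0],[0,7,-9.5,0,0,0],[0,7,-9.5,0,0,0],[0,7,-9.5,0,0,0],[0,7,-9.5,0,0,0],[0,7,-9.5,0,0,0],[0,7,-9.5,0,0,0]]

```text
time: 10.65
tool_pos: [0.4524, -0.1823, 0.0593]
tool_rot: [0.0, 0.758, 0.652, 0.0]
contact_force: [-0.5, -1.1, -6.7]
gripper_width: 0.12
grasp_force: 58.4
```

```bash
cat > f.py <<'E'
from w import *
fs=[]
for i in range(5): look("wf") if i==0 else vision.grab_frame("wrist"); fs.append(manip.state()["contact_force"])
print(np.mean(fs,0).round(2),np.round(fs,1).tolist())
E
python3 f.py
```

```text
t 10.65 pos [ 0.4524 -0.1823  0.0593] F [-0.53 -1.08 -6.66]
 bar [257. 179.] [ 458.4 -141. ] [10.9  3.5] 7.5 ztop 0.1153
 bar [483. 252.] [ 568.7 -200.7] [84.6 12.7] 79.6 ztop 0.1133
 bar [258. 259.] [ 451.1 -181.3] [69.7 35. ] 63.8 ztop 0.1214
  green
  blue ([388.0, 206.0], 509, -190, 152, 103, -9.0, 77, np.int32(16321)) ([322.0, 284.0], 486, -221, 8, 3, -12.9, 80, np.int32(40))
  orange ([291.0, 7.0], 496, -64, 81, 9, -6.6, 72, np.int32(1055))
[ 1.12 -0.62 -5.57] [[1.0, -0.1, -5.4], [0.6, -1.7, -6.3], [1.5, -1.2, -4.3], [1.2, -0.1, -6.5], [1.4, -0.0, -5.4]]
```

Blue is full (-5.6 N). Setting it down, then feeling the orange.

Request:
play_rows:
  steps:
    - [[0,-1.5,2,0,0,0],[0,-3,4,0,0,0],[0,-4.5,6,0,0,0],[0,-6,7.8,0,0,0],[0,-6.6,8.8,0,0,0],[0,-7,9.5,0,0,0],[0,-7,9.5,0,0,0]]

```text
time: 11.48
tool_pos: [0.4453, -0.1813, 0.0505]
tool_rot: [-0.0, 0.758, 0.652, -0.0]
contact_force: [-4.5, 1.0, 0.7]
gripper_width: 0.113
grasp_force: 59.2
```

Request:
play_rows:
  steps:
    - [[0,0,0,0,0,0],[0,0,0,0,0,0],[0,0,0,0,0,0],[0,0,0,0,0,0],[0,0,0,0,0,0],[0,0,-10,0,0,0],[0,0,-30,0,0,0],[0,0,-60,0,0,0],[0,0,-95,0,0,0],[0,0,-130,0,0,0],[0,0,-150,0,0,0],[0,0,-150,0,0,0]]
  claw: 0.3

```text
time: 12.48
tool_pos: [0.4484, -0.1831, 0.2076]
tool_rot: [0.006, 0.758, 0.652, 0.002]
contact_force: [0.9, 0.3, 0.4]
gripper_width: 0.653
grasp_force: 0.0
```

```bash
python3 - <<'E'
from w import *
look("w6")
go(471,-12,201,-0.5)
E
```

```text
t 12.4833 pos [ 0.4484 -0.1831  0.2076] F [0.86 0.34 0.37]
 bar [258.  13.] [472.3 -35.8] [22.2 11.1] 89.1 ztop 0.1132
 bar [394.   8.] [591.1 -46.4] [10.5 16.8] 2.2 ztop 0.1129
 bar [374. 180.] [ 563.1 -199.1] [82.5 10.4] 81.7 ztop 0.1128
 bar [253. 180.] [ 445.8 -180.7] [69.9 11.7] 80.8 ztop 0.1128
 bar [465. 305.] [ 670.2 -360.9] [47.3 13.5] 12.7 ztop 0.1212
  green
  blue ([307.0, 168.0], 504, -189, 151, 102, -9.0, 74, np.int32(7981))
  orange ([241.0, 8.0], 461, -25, 29, 10, -89.6, 74, np.int32(133)) ([277.0, 12.0], 495, -31, 38, 36, 16.6, 75, np.int32(339)) ([344.0, 27.0], 531, -45, 151, 39, -0.4, 74, np.int32(2805))
go (471, -12, 201, -0.5) -> [172.1  -2.    2.8] turn z -8.1
```

Request:
play_rows:
  steps:
    - [[40,0,0,0,0,-2],[80,0,0,0,0,-4],[120,0,0,0,0,-6],[150,0,0,0,0,-8],[171,0,0,0,0,-8],[171,0,0,0,0,-8],[171,0,0,0,0,-8],[171,0,0,0,0,-8],[171,0,0,0,0,-8]]

```text
time: 13.28
tool_pos: [0.4706, -0.0131, 0.1993]
tool_rot: [-0.0, 0.711, 0.703, -0.0]
contact_force: [-0.5, -0.4, -0.4]
gripper_width: 0.648
grasp_force: 0.0
```

```bash
python3 - <<'E'
from w import *
look("w7")
E
```

```text
t 13.2833 pos [ 0.4706 -0.0131  0.1993] F [-0.5  -0.41 -0.4 ]
 bar [384. 181.] [591.4 -12. ] [84.3 11.5] 89.8 ztop 0.1128
 bar [259. 183.] [472.7 -11.3] [70.3 10.7] 89.4 ztop 0.1128
 bar [238. 321.] [ 447.4 -168.9] [46.3 11.2] 81.0 ztop 0.1126
  green ([283.0, 11.0], 489, 143, 154, 27, -0.6, 74, np.int32(2890))
  blue ([270.0, 303.0], 491, -185, 124, 99, -8.4, 74, np.int32(3673)) ([507.0, 345.0], 832, -266, 67, 13, -83.3, 65, np.int32(234))
  orange ([321.0, 149.0], 532, -11, 153, 103, 0.1, 74, np.int32(3842)) ([318.0, 200.0], 533, -32, 53, 25, 2.8, 75, np.int32(82))
```

Orange near bar at (472.7,-11.3), yaw about -0.3°. Descending and gripping.

Request:
play_rows:
  steps:
    - [[1.5,2,30,0,0,0],[1.5,2,60,0,0,0],[1.5,2,85,0,0,0],[1.5,2,105,0,0,0],[1.5,2,122,0,0,0],[1.5,2,134,0,0,0],[1.5,2,142,0,0,0],[1.5,2,148,0,0,0],[1.5,2,150,0,0,0],[1.5,2,150,0,0,0],[1.5,2,150,0,0,0]]

```text
time: 14.25
tool_pos: [0.4738, -0.011, 0.0509]
tool_rot: [0.001, 0.711, 0.703, 0.0]
contact_force: [-0.6, 0.2, 0.8]
gripper_width: 0.648
grasp_force: 0.0
```

Request:
play_rows:
  steps:
    - [[0,0,0,0,0,0],[0,0,0,0,0,0],[0,0,0,0,0,0],[0,0,0,0,0,0],[0,0,0,0,0,0],[0,0,0,0,0,0]]
  claw: -1

```text
time: 14.75
tool_pos: [0.473, -0.0107, 0.0501]
tool_rot: [-0.0, 0.711, 0.703, 0.0]
contact_force: [-1.3, -0.2, 1.5]
gripper_width: 0.115
grasp_force: 58.5
```

Request:
play_rows:
  steps:
    - [[0,1.5,-2,0,0,0],[0,3,-4,0,0,0],[0,4.5,-6,0,0,0],[0,6,-8,0,0,0],[0,7,-9.5,0,0,0],[0,7,-9.5,0,0,0],[0,7,-9.5,0,0,0],[0,7,-9.5,0,0,0],[0,7,-9.5,0,0,0],[0,7,-9.5,0,0,0],[0,7,-9.5,0,0,0],[0,7,-9.5,0,0,0]]

```text
time: 15.75
tool_pos: [0.4799, -0.0109, 0.0593]
tool_rot: [-0.0, 0.711, 0.703, -0.0]
contact_force: [0.3, -0.7, -1.0]
gripper_width: 0.115
grasp_force: 58.4
```

```bash
python3 f.py
```

```text
t 15.75 pos [ 0.4799 -0.0109  0.0593] F [ 0.28 -0.7  -1.01]
 bar [256. 180.] [479.4  30. ] [11.4  4.1] 19.8 ztop 0.1161
 bar [483. 251.] [598.5 -12.2] [84.  11.4] 89.6 ztop 0.1133
 bar [258. 262.] [482.5 -11.6] [35.1 71.2] 15.3 ztop 0.1216
  green
  blue
  orange ([394.0, 207.0], 538, -11, 151, 103, -0.5, 77, np.int32(15484))
[ 0.51  0.26 -1.67] [[-0.1, 0.3, -0.8], [1.8, 1.0, -1.4], [0.8, 0.3, -2.0], [0.6, -0.5, -2.0], [-0.5, 0.2, -2.1]]
```

Orange is nearly empty (-1.7 N), so only blue is full. Setting orange down and going back to blue.

Request:
play_rows:
  steps:
    - [[0,-1.5,2,0,0,0],[0,-3,4,0,0,0],[0,-4.5,6,0,0,0],[0,-6,7.8,0,0,0],[0,-6.6,8.8,0,0,0],[0,-7,9.5,0,0,0],[0,-7,9.5,0,0,0]]

```text
time: 16.58
tool_pos: [0.4729, -0.0108, 0.0501]
tool_rot: [-0.0, 0.711, 0.703, -0.0]
contact_force: [-3.0, 0.2, 0.3]
gripper_width: 0.114
grasp_force: 58.8
```

Request:
play_rows:
  steps:
    - [[0,0,0,0,0,0],[0,0,0,0,0,0],[0,0,0,0,0,0],[0,0,0,0,0,0],[0,0,0,0,0,0],[0,0,-10,0,0,0],[0,0,-30,0,0,0],[0,0,-60,0,0,0],[0,0,-95,0,0,0],[0,0,-130,0,0,0],[0,0,-150,0,0,0],[0,0,-150,0,0,0]]
  claw: 0.3

```text
time: 17.58
tool_pos: [0.4764, -0.0114, 0.2075]
tool_rot: [0.005, 0.711, 0.703, 0.003]
contact_force: [-0.1, 1.0, -0.2]
gripper_width: 0.65
grasp_force: 0.0
```

```bash
python3 - <<'E'
from w import *
look("w8")
go(445.8,-181,200,-9)
for n in("scene","side"): # refine stop: front-face line from top surface edge
    f=np.load(n+".npz");im,P=f["im"],f["P"];H=cv2.cvtColor(im,cv2.COLOR_BGR2HSV)
f=np.load("w8.npz");im,P=f["im"],f["P"];H=cv2.cvtColor(im,cv2.COLOR_BGR2HSV)
y=(H[...,0]>20)&(H[...,0]<35)&(H[...,1]>150)&(abs(P[...,2]-.004)<.01)
p=P[y]
for a in np.arange(-.3,.25,.05):
    k=abs(p[:,1]-a)<.01
    if k.sum()>20: print("band",a.round(2),np.percentile(p[k,0],[0.5,99.5]).round(4))
red=((H[...,0]<4)|(H[...,0]>174))&(H[...,1]>150)&(P[...,2]>.044)&(P[...,2]<.056);p=P[red]
for a in np.arange(-.3,.25,.05):
    k=abs(p[:,1]-a)<.01
    if k.sum()>20: print("top",a.round(2),np.percentile(p[k,0],[2,98]).round(4))
E
```

```text
t 17.5833 pos [ 0.4764 -0.0114  0.2075] F [-0.11  1.   -0.2 ]
 bar [253. 182.] [472.9 -11.1] [70.4 11. ] 89.3 ztop 0.1127
 bar [373. 182.] [591.7 -15.7] [77.4 10.6] 88.8 ztop 0.1128
 bar [232. 319.] [ 447.2 -171.2] [51.3 11.7] 81.2 ztop 0.1126
  green ([273.0, 13.0], 489, 145, 154, 31, -0.3, 74, np.int32(3227))
  blue ([269.0, 303.0], 496, -188, 134, 102, -9.1, 74, np.int32(4250)) ([502.0, 321.0], 834, -231, 122, 14, -89.8, 65, np.int32(485))
  orange ([312.0, 152.0], 531, -11, 150, 104, -1.0, 74, np.int32(3458)) ([286.0, 218.0], 510, -61, 64, 1, -0.9, 74, np.int32(57))
go (445.8, -181, 200, -9) -> [-170.2  -27.5    4.3] turn z 8.4
band -0.2 [0.6422 0.7158]
band -0.15 [0.6025 0.7164]
band -0.1 [0.5582 0.7177]
band -0.05 [0.6442 0.7187]
band -0.0 [0.6447 0.72  ]
band 0.05 [0.5618 0.7206]
band 0.1 [0.5623 0.7222]
band 0.15 [0.5822 0.7227]
top -0.2 [0.719  0.7274]
top -0.15 [0.7161 0.7288]
top -0.1 [0.7174 0.7292]
top -0.05 [0.7179 0.7311]
top -0.0 [0.7191 0.7315]
top 0.05 [0.7202 0.7328]
top 0.1 [0.7211 0.7342]
top 0.15 [0.7223 0.735 ]
```

Request:
play_rows:
  steps:
    - [[-40,-6,0,0,0,2],[-80,-12,0,0,0,4],[-120,-18,0,0,0,6],[-150,-23,0,0,0,8],[-170.4,-25.4,0,0,0,8.2],[-170.4,-25.4,0,0,0,8.2],[-170.4,-25.4,0,0,0,8.2],[-170.4,-25.4,0,0,0,8.2],[-170.4,-25.4,0,0,0,8.2]]

```text
time: 18.38
tool_pos: [0.4457, -0.1798, 0.1993]
tool_rot: [-0.001, 0.759, 0.651, -0.0]
contact_force: [0.5, -0.4, -0.0]
gripper_width: 0.654
grasp_force: 0.0
```

Request:
play_rows:
  steps:
    - [[0,0,30,0,0,0],[0,0,60,0,0,0],[0,0,85,0,0,0],[0,0,105,0,0,0],[0,0,122,0,0,0],[0,0,134,0,0,0],[0,0,142,0,0,0],[0,0,148,0,0,0],[0,0,150,0,0,0],[0,0,150,0,0,0],[0,0,150,0,0,0]]

```text
time: 19.3
tool_pos: [0.4465, -0.1812, 0.0508]
tool_rot: [0.001, 0.759, 0.651, 0.0]
contact_force: [0.4, -0.3, 0.2]
gripper_width: 0.645
grasp_force: 0.0
```

Request:
play_rows:
  steps:
    - [[0,0,0,0,0,0],[0,0,0,0,0,0],[0,0,0,0,0,0],[0,0,0,0,0,0],[0,0,0,0,0,0],[0,0,0,0,0,0]]
  claw: -1

```text
time: 19.8
tool_pos: [0.4458, -0.1811, 0.0503]
tool_rot: [0.0, 0.759, 0.651, -0.0]
contact_force: [-1.8, -0.6, 2.2]
gripper_width: 0.114
grasp_force: 58.5
```

```bash
python3 - <<'E'
from w import *
look("w9")
go(575.7,-189,50,-1.2)
E
```

```text
t 19.8 pos [ 0.4458 -0.1811  0.0503] F [-1.75 -0.56  2.24]
 bar [257. 181.] [ 452.5 -140.1] [ 0.8 10. ] 82.2 ztop 0.1075
 bar [492. 263.] [ 562.7 -199.6] [84.2 11. ] 82.2 ztop 0.1125
 bar [258. 261.] [ 448.1 -180.5] [35.  70.6] 8.8 ztop 0.1162
  green
  blue ([376.0, 207.0], 505, -190, 152, 102, -8.9, 74, np.int32(21530))
  orange ([287.0, 6.0], 486, -64, 61, 6, -6.4, 71, np.int32(745))
go (575.7, -189, 50, -1.2) -> [ 12.1 129.6   0.2] turn z -7.6
```

Request:
play_rows:
  steps:
    - [[0.3,3,0,0,0,-0.3],[0.8,8,0,0,0,-0.9],[1.4,15,0,0,0,-1.6],[2,22,0,0,0,-2.4],[2.7,29,0,0,0,-3.2],[3.4,36,0,0,0,-4],[4,43,0,0,0,-4.8],[4.7,50,0,0,0,-5.6],[5.3,57,0,0,0,-6.4],[6,64,0,0,0,-7.1],[6.6,70,0,0,0,-7.6],[7.2,75,0,0,0,-7.6]]

```text
time: 20.85
tool_pos: [0.5196, -0.1856, 0.0502]
tool_rot: [-0.002, 0.714, 0.7, -0.002]
contact_force: [-8.9, 0.3, 8.8]
gripper_width: 0.117
grasp_force: 59.3
```

```bash
python3 - <<'E'
from w import *
look("w10")
go(575.7,-189,50,-1.2)
E
```

```text
t 20.85 pos [ 0.5196 -0.1856  0.0502] F [-8.89  0.25  8.79]
 bar [258. 182.] [ 521.1 -144.1] [0.6 9.9] 89.0 ztop 0.1078
 bar [492. 265.] [ 639.1 -189.3] [84.8 12.8] 88.1 ztop 0.1124
 bar [258. 261.] [ 518.2 -185.2] [69.9 34.9] 71.2 ztop 0.116
  green
  blue ([376.0, 208.0], 579, -186, 152, 102, -1.9, 74, np.int32(21583))
  orange ([272.0, 5.0], 533, -63, 152, 5, -0.8, 72, np.int32(3043))
go (575.7, -189, 50, -1.2) -> [-2.2 55.   0.1] turn z -0.0
```

Request:
play_rows:
  steps:
    - [[0,4,0,0,0,0],[0,10,0,0,0,0],[-0.4,17,0,0,0,0],[-0.8,24,0,0,0,0],[-1,31,0,0,0,0],[-1.3,38,0,0,0,0],[-1.5,44,0,0,0,0],[-1.8,48,0,0,0,0],[-2,50,0,0,0,0],[-2,51,0,0,0,0],[-2,51,0,0,0,0]]

```text
time: 21.82
tool_pos: [0.5704, -0.1885, 0.0502]
tool_rot: [-0.002, 0.714, 0.7, -0.001]
contact_force: [-7.5, 0.4, 7.5]
gripper_width: 0.116
grasp_force: 59.5
```

```bash
cat > g.py <<'E'
from w import *
im,P=look("wg");H=cv2.cvtColor(im,cv2.COLOR_BGR2HSV)
red=((H[...,0]<4)|(H[...,0]>174))&(H[...,1]>150)&(P[...,2]>.044)&(P[...,2]<.054)&(abs(P[...,1]+.19)<.1);p=P[red]
b=(H[...,0]>100)&(H[...,0]<130)&(H[...,1]>100)&(abs(P[...,2]-.074)<.006)&(P[...,0]<.78);q=P[b]
for y in(-.22,-.19,-.16):
    k=abs(p[:,1]-y)<.008;j=abs(q[:,1]-y)<.008
    print(y,"stop",np.percentile(p[k,0],[2,98]).round(4) if k.any() else None,"tote",np.percentile(q[j,0],98).round(4) if j.any() else None)
E
python3 g.py
```

```text
t 21.8167 pos [ 0.5704 -0.1885  0.0502] F [-7.5   0.43  7.45]
 bar [257. 182.] [ 571.9 -146.9] [0.7 9.9] 88.5 ztop 0.1078
 bar [492. 264.] [ 689.2 -191.7] [84.2 11.5] 88.9 ztop 0.1125
 bar [258. 261.] [ 569.1 -188. ] [69.6 35.1] 71.0 ztop 0.1158
  green
  blue ([377.0, 208.0], 631, -190, 153, 103, -1.5, 74, np.int32(21650))
  orange ([132.0, 4.0], 532, -64, 152, 7, -2.3, 72, np.int32(2226))
-0.22 stop [0.7262 0.7274] tote 0.7037
-0.19 stop [0.7279 0.7281] tote 0.7041
-0.16 stop None tote 0.7004
```

Request:
play_rows:
  steps:
    - [[0,2,0,0,0,0],[0,4,0,0,0,0],[0,6,0,0,0,0],[0,7,0,0,0,0],[0,8,0,0,0,0],[0,8,0,0,0,0]]

```text
time: 22.37
tool_pos: [0.5783, -0.1887, 0.0503]
tool_rot: [-0.002, 0.714, 0.7, -0.002]
contact_force: [-8.1, -0.3, 8.0]
gripper_width: 0.116
grasp_force: 59.5
```

```bash
python3 g.py
```

```text
t 22.3667 pos [ 0.5783 -0.1887  0.0503] F [-8.13 -0.26  8.  ]
 bar [257. 182.] [ 579.8 -147.1] [ 0.8 10. ] 88.2 ztop 0.1078
 bar [492. 264.] [ 697.2 -192. ] [84.2 11.6] 89.2 ztop 0.1125
 bar [258. 261.] [ 576.9 -188.2] [69.5 34.9] 70.9 ztop 0.1159
  green
  blue ([377.0, 208.0], 639, -190, 153, 103, -1.6, 74, np.int32(21632))
  orange ([115.0, 5.0], 533, -63, 152, 8, -2.8, 72, np.int32(2331))
-0.22 stop None tote 0.7117
-0.19 stop None tote 0.7121
-0.16 stop None tote 0.7078
```

Face about 3–4 mm off the stop; creeping in by millimetres.

Request:
play_rows:
  steps:
    - [[0,0.5,0,0,0,0],[0,1,0,0,0,0],[0,1.5,0,0,0,0],[0,2,0,0,0,0],[0,2,0,0,0,0]]

```text
time: 22.83
tool_pos: [0.5801, -0.1888, 0.0502]
tool_rot: [-0.002, 0.715, 0.7, -0.002]
contact_force: [-8.7, -0.3, 7.7]
gripper_width: 0.113
grasp_force: 59.6
```

Request:
play_rows:
  steps:
    - [[0,0.3,0,0,0,0],[0,0.6,0,0,0,0],[0,1,0,0,0,0],[0,1,0,0,0,0]]

```text
time: 23.17
tool_pos: [0.5803, -0.1887, 0.0502]
tool_rot: [-0.003, 0.714, 0.7, -0.002]
contact_force: [-11.7, 0.3, 9.6]
gripper_width: 0.115
grasp_force: 59.8
```

Contact reached (force rising, advance stopped). Relieving slightly, releasing, rising and checking.

Request:
play_rows:
  steps:
    - [[0,-0.4,0,0,0,0],[0,-0.8,0,0,0,0],[0,-0.8,0,0,0,0]]

```text
time: 23.42
tool_pos: [0.5804, -0.1888, 0.0502]
tool_rot: [-0.002, 0.715, 0.7, -0.002]
contact_force: [-8.1, -0.1, 7.0]
gripper_width: 0.115
grasp_force: 59.5
```

Request:
play_rows:
  steps:
    - [[0,0,0,0,0,0],[0,0,0,0,0,0],[0,0,0,0,0,0],[0,0,0,0,0,0],[0,0,0,0,0,0],[0,0,-10,0,0,0],[0,0,-30,0,0,0],[0,0,-60,0,0,0],[0,0,-95,0,0,0],[0,0,-130,0,0,0],[0,0,-150,0,0,0],[0,0,-150,0,0,0]]
  claw: 0.3

```text
time: 24.42
tool_pos: [0.5855, -0.19, 0.2084]
tool_rot: [0.006, 0.715, 0.7, 0.002]
contact_force: [-0.3, -0.2, 1.5]
gripper_width: 0.654
grasp_force: 0.0
```

```bash
python3 g.py; python3 - <<'E'
from m import *
for n in["scene","side"]:
    im,d,c,T=grab(n);P=cloud(d,c,T);cv2.imwrite(f"pics/end_{n}.png",im)
    for k in rng: print(n,k,*[r for r in lid(im,P,k) if r[3]<200])
E
```

```text
t 24.4167 pos [ 0.5855 -0.19    0.2084] F [-0.27 -0.16  1.53]
 bar [123.  16.] [474.1 -39.3] [11.7 29.3] 0.2 ztop 0.1129
 bar [261.  11.] [592.9 -38.9] [17.7 11.1] 89.3 ztop 0.1132
 bar [372. 180.] [ 699.8 -191.4] [83.1 10.4] 88.4 ztop 0.1129
 bar [251. 181.] [ 581.2 -188.3] [70.4 11. ] 88.4 ztop 0.1128
  green
  blue ([470.0, 146.0], 835, -196, 375, 14, -89.9, 65, np.int32(3498)) ([306.0, 168.0], 640, -191, 151, 104, -1.4, 74, np.int32(7917)) ([505.0, 300.0], 933, -375, 90, 12, -89.1, 65, np.int32(353))
  orange ([197.0, 28.0], 534, -41, 151, 49, -1.8, 75, np.int32(4872))
-0.22 stop None tote 0.704
-0.19 stop None tote 0.7055
-0.16 stop [0.728  0.7291] tote 0.7045
scene green ([309.0, 203.0], 497, 191, 155, 102, -7.7, 76, np.int32(896))
scene blue ([165.0, 210.0], 642, -190, 154, 102, -0.7, 75, np.int32(995))
scene orange ([237.0, 198.0], 534, -13, 157, 103, -0.2, 75, np.int32(965))
side green ([220.0, 188.0], 490, 190, 150, 104, -7.8, 74, np.int32(580))
side blue ([301.0, 152.0], 834, 90, 181, 19, -89.8, 65, np.int32(105)) ([330.0, 217.0], 638, -191, 154, 103, -0.6, 74, np.int32(693))
side orange ([270.0, 209.0], 531, -13, 155, 104, -1.0, 74, np.int32(743))
```

View pics/wg.png

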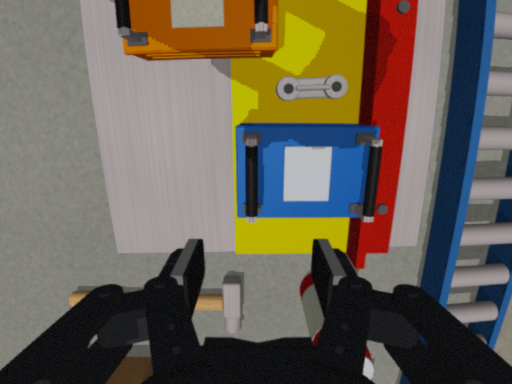

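The picture shows the blue tote flush against the red stop at (380,170), square, with the castings, hammer and can undisturbed. Its face measures 0.7155 against the stop's 0.7157. Handing in.

```bash
python3 -c "
from h import *
print(order.job_done())"
```

```text
the job is handed in; nothing more can be done
None
```

Job handed in: I felt green (about 2.0 N, nearly empty), blue (about 5.6 N, full) and orange (about 1.7 N, nearly empty) in that order, then slid blue flush and square against the stop (face within about 1 mm by my measurement) and set green and orange back where they stood; the finger tips sit about 42 mm short of the stated TCP, so the first grip closed above the bar, touching nothing, and I went by the measured tip after that.

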